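# Set the red fader to the yellow arrow

## Task

On the bank of three slide faders on the test bench, slide the red fader along its track until the white line across its cap is level with the tip of the yellow arrow clipped beside that track (not the white arrow), and let go. Leave the blue and the green fader where they are set.

Things in the scene. Friction and masses are not known exactly. Their poses are not given: they have to be found in the camera images.
- red_cap (a point): Red fader cap: red block 22 mm along its track, 24 mm across, 34 mm tall, white line across the middle of its top. Point: centre of its top face, 89.5 mm above the table; x along the track, y across, z up. It slides 95 mm either way from its module's middle (starts within 15 mm of the middle) against about 2 N of friction, more when fast, and stays where left.
- yellow_arrow_tip (a point): Yellow arrow: triangular plate 22 mm along the track, 20 mm across, 3 mm thick, fixed on top of the red fader's module on the slot's left (+y). Point: top of its tip, which points at the slot, 17 mm from the slot's centre line, 57 mm above the table; x along the track. It sits 40 to 75 mm from mid-track towards either end; a like white arrow sits towards the other end.
- blue_cap (a point): Blue fader cap, to be left alone: size, height, axes and point (centre of the top face) as for the red cap. Each cap stands on its own fixed module, 300 mm along the track, 80 mm wide, flat top 54 mm above the table, grey with a dark top. The red, blue and green modules lie parallel, in any order, tracks 85 mm apart.
- green_cap (a point): Green fader cap, to be left alone: size, height, axes and point (centre of the top face) as for the red cap. The three modules sit in a fixed dark steel tray, 320 x 276 mm, its side rims 38 mm above the table, lower than the modules' tops; the tracks lead roughly away from the robot. A meter, a screwdriver and a tape roll lie beside it, no higher than 45 mm.

How it is judged:
At the end, for the whole second after the job is handed in: The centre of the red cap is level with the yellow arrow's tip, within 10 mm along the track, and stays there (x of red_cap in the frame of yellow_arrow_tip between -0.01 and 0.01 m); the robot touches nothing.
It fails at once if the blue fader is moved by more than 10 mm (distance of blue_cap from where it was at the start of the episode above 0.01 m).
It fails at once if the green fader is moved by more than 10 mm (distance of green_cap from where it was at the start of the episode above 0.01 m).
It also fails if it takes over 27 s, if anything falls off the work surface, if the arm or the gripper's body presses on something with over 40 N, if the wrist force passes 120 N, or if a joint passes its speed limit or range.

## Robot

A 7-joint arm with a two-finger parallel gripper is mounted at the origin on the work surface. World frame = base frame: x ahead of the robot, y to its left, z up, the work surface at z = 0. Lengths are in m, angles in rad, forces in N, time in s.
With the tool pointing down it reaches from about 0.4 to 0.9 m from the base axis. Payload 5.6 kg.
Tool frame: the origin (TCP) lies midway between the tips of the shut fingers; the grasp point (between the pads) lies bot.pinch_z behind it (bot.pinch_z is the distance from the TCP to the grasp point, in m); z points along the fingers, y is the line along which they close (so a half turn about z gives the same grasp; the last joint's range is limited). The gripper opens to 92 mm and grips with 3 to 60 N. Pads are 20 mm wide; open, the fingers measure 128 mm over their backs; the gripper's body (75 mm by 189 mm) begins 69 mm behind the grasp point.
Start: joints at [-1.273, 0.468, -0.012, 1.603, 0.006, 1.071, -0.056], TCP at [0.217, 0.613, 0.215] pointing down, gripper open.
Joint ranges: [-2.53, 2.53], [-0.31, 2.02], [-1.57, 1.55], [0.28, 2.44], [-1.29, 4.43], [0.15, 1.84], [-2.92, 2.92]. Speed limits (rad/s): [2.57, 2.57, 3.14, 3.14, 3.14, 3.14, 3.14].

## Interface

Orientations are given as a rotation vector (axis times angle).
In Python, from plant import bot gives the robot as it stands.
- The arm moves only by the shell command python3 -m creep 'ROWS' [OPENING] [FORCE]. ROWS is a JSON object of lists of equal length, an entry for each row: "travel": the shift along the world's x, y, z in units of 50 mm (1.0 is 50 mm), a list of three; "spin": the turn about the world's z in units of 6 degrees (1.0 is 6 degrees). A call has 1 to 8 rows; each row shifts and turns the commanded pose from where the row before left it; what a row does not reach is not made up. A row lasts 1/10 s, in which the tool goes at most 50 mm and 8.59 degrees, less where a joint would pass 70% of its speed; a pose out of reach is approached as far as the arm can. A call is refused whole if a number of a shift passes 1 or a number of a turn 1, either way. A call with a gripper value outside its range is refused whole. OPENING is the opening, from 0 (shut) to 1 (fully open), set as the call begins (- or left out, the last holds). The fingers move at their own pace and stop on an object; FORCE is the grip in N (left out, the last holds). Time passes only in rows, so rows that do not move let the fingers close. It gives the time, the measured TCP pose, the force, the opening and the grip force at its end, in the units of the state.
- bot.observe(): the state, without advancing time (a new reading comes with each control period).
- bot.snapshot(name): name is "side" or "top" or "wrist"; returns a dict with "img" (480x640x3 uint8, red, green, blue), "K" (3x3 intrinsics, pixels), "T" (4x4, takes a point from camera to world coordinates). Camera axes: x right, y down, z forward; pixel columns grow to the right and rows downward; lengths in m; the calibration is good to about 2 mm. A picture is of the moment at which its call begins. There is no depth.
- bot.hand_in(): hands the job in; it is judged then, once.
Trained networks look in a picture, given as the dict that the camera call returned (one of the last four; its "shot" number tells which), for a name from the list of things; names that differ only in an ending like _2 or _b are one class to them, and where a whole thing is asked for, a point or a joint stands for the part that bears it (a point fixed in the world has none). Each returns a list of dicts, best first, with "score" (0 to 1); they miss things now and then, are a little off and sometimes report something else, mostly with a low value. They report only what shows in the picture. A call takes as long as a camera call.
- bot.regions_of(picture, query): "pixels" (480x640 bool, what is visible of it) and "centre" ([row, column] in pixels, amid what is visible of it).
The state is a dict: "clock": time; "joints": joint angles; "qd": joint speeds; "joint_torque": joint torques, N m; "tool_pos": TCP position; "tcp_rot": TCP orientation; "wrist_force": force on the tool from outside, world axes, zero at the start; "ft_torque": the same for the moment, N m; "finger_gap": finger opening in m; "grasp_force": force on a finger pad.
Only numpy, scipy, OpenCV 4.12 (cv2) and the standard library are available. Lean on these libraries where they do the work, as an engineer would, in place of code of your own. Each camera call takes 0.05 s, during which the arm holds its last target. There are 200 camera calls.

## Working session

There is one attempt and no reset: what is moved stays moved. The work goes in short steps, Python scripts to look and compute and a shell command to move; the robot and the scene stay as the last step left them, time stands still between calls to the robot, and variables do not carry over. Pictures are saved under pics/ and viewed, at most 10 in all, crops included, and the job is handed in when it is done.

```bash
mkdir -p pics
cat > h.py <<'E'
import numpy as np, cv2
from plant import bot
def ray(p,rc,z):
    d=p["T"][:3,:3]@np.linalg.inv(p["K"])@np.array([rc[1],rc[0],1.]); o=p["T"][:3,3]
    return o+d*(z-o[2])/d[2]
E
python3 - <<'E'
from h import *
for c in ["top","side"]:
    p=bot.snapshot(c); cv2.imwrite(f"pics/{c}0.png",p["img"][:,:,::-1])
    for n,z in [("red_cap",.0895),("blue_cap",.0895),("green_cap",.0895),("yellow_arrow_tip",.057)]:
        for r in bot.regions_of(p,n)[:2]: print(c,n,round(r["score"],2),np.round(r["centre"],1),r["pixels"].sum(),ray(p,r["centre"],z).round(4))
s=bot.observe();print(s["clock"],s["tool_pos"],s["tcp_rot"],s["finger_gap"],bot.pinch_z)
E
```

```text
top red_cap 0.84 [262.4 439.4] 393 [ 0.5694 -0.0941  0.0895]
top blue_cap 0.84 [254.6 364.1] 397 [ 0.579  -0.0045  0.0895]
top green_cap 0.85 [259.2 292.8] 394 [0.5738 0.0806 0.0895]
top yellow_arrow_tip 0.65 [233.7 403. ] 163 [ 0.6086 -0.0556  0.057 ]
top yellow_arrow_tip 0.17 [253.5 362.4] 374 [ 0.5838 -0.0044  0.057 ]
side red_cap 0.97 [243.7 362.1] 473 [ 0.5588 -0.0665  0.0895]
side blue_cap 0.95 [274.4 330. ] 546 [0.5639 0.026  0.0895]
side green_cap 0.87 [307.8 297.3] 686 [0.5662 0.108  0.0895]
0.5 [0.21727957 0.61257988 0.21456345] [ 5.32862151e-01  3.09605284e+00 -1.08802412e-04] 0.09149682214492326 0.0187
```

View pics/top0.png

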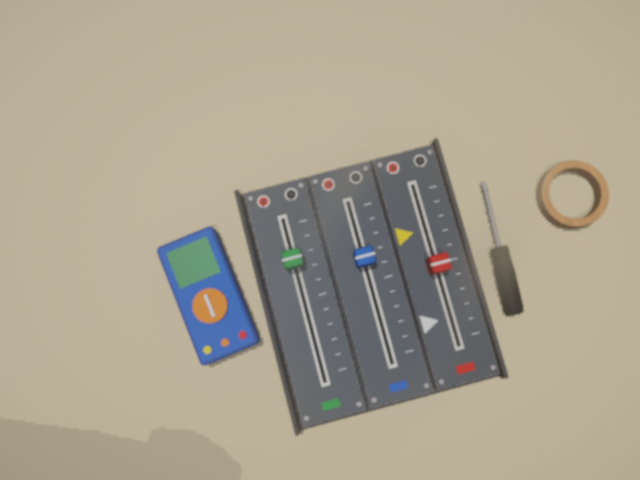

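View pics/side0.png

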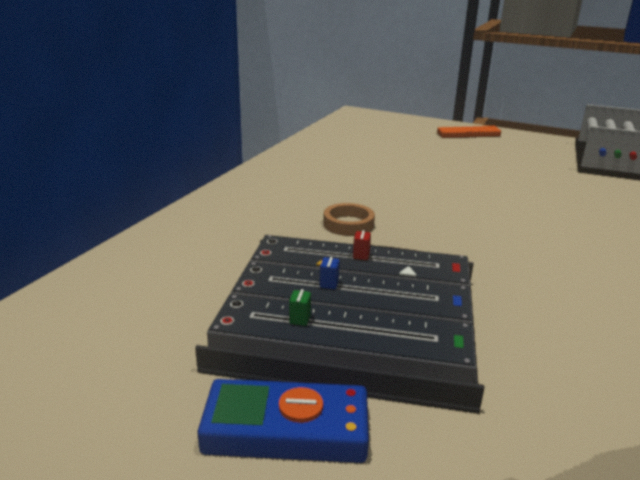

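The top view shows the red cap at about (col 439, row 262), with the yellow arrow's tip near (413, 236) farther up its track. The white arrow is lower, at (429, 323). The side view agrees. Next I'll measure the track direction and the distance to slide.

Run:
```python
from h import *
p=bot.snapshot("top"); im=p["img"].astype(int)
u=np.mean([ray(p,a,.054)-ray(p,b,.054) for a,b in [((182,411.5),(349,460.5)),((199,347.5),(367,393)),((215.5,282),(385,325.5))]],0);u/=np.linalg.norm(u)
n=np.array([-u[1],u[0],0]); print("u",u,np.degrees(np.arctan2(u[1],u[0])))
slot=(ray(p,(182,411.5),.054)+ray(p,(349,460.5),.054))/2; print("mid",slot)
Y,X=np.mgrid[:480,:640]
# white line on red cap
r=bot.regions_of(p,"red_cap")[0]["pixels"]; r=cv2.morphologyEx(r.astype(np.uint8),cv2.MORPH_CLOSE,np.ones((7,7)))>0
w=r&(im[:,:,1]>130); c=(Y[w].mean(),X[w].mean()); rc=ray(p,c,.0895); print("line",w.sum(),c,rc,"lateral to slot",(rc-slot)@n,(rc-slot)@u)
y=(im[:,:,0]>130)&(im[:,:,1]>110)&(im[:,:,2]<80)&(X>380)&(X<425)&(Y>215)&(Y<255)
print(y.sum()); pts=np.array([ray(p,(a,b),.057) for a,b in zip(Y[y],X[y])])
c=(Y[y].mean(),X[y].mean()); yc=ray(p,c,.057); l=(pts-slot)@n; print("arrow centroid",c,yc,"along",(yc-slot)@u,"lat",l.min(),l.max(),"along of tip", ((pts-slot)@u)[l<l.min()+.003].mean(), "minmax",((pts-slot)@u).min(),((pts-slot)@u).max())
d=(yc-rc)@u; print("slide",d,d*u)
for k in ["blue_cap","green_cap"]:
  q=ray(p,bot.regions_of(p,k)[0]["centre"],.0895); print(k,(q-slot)@u,(q-slot)@n)
from scipy.spatial.transform import Rotation as R
s=bot.observe();print(R.from_rotvec(s["tcp_rot"]).as_matrix().round(3),s["clock"],p["T"][:3,3])
cv2.imwrite("pics/z.png",cv2.resize(p["img"][140:390,370:520,::-1],None,fx=4,fy=4)[:600])
```

```text
u [0.96746978 0.25298663 0.        ] 14.654316023978733
mid [ 0.5705516  -0.09593076  0.054     ]
line 69 (np.float64(261.9855072463768), np.float64(440.5652173913044)) [ 0.56993157 -0.09548681  0.0895    ] lateral to slot 0.0005863641774591633 -0.00048755143866497644
162
arrow centroid (np.float64(235.45679012345678), np.float64(402.35185185185185)) [ 0.60634899 -0.05470749  0.057     ] along 0.04506182334381261 lat 0.01830202633815813 0.03832383947287723 along of tip 0.044909785063495605 minmax 0.03511893221195675 0.0552867712519221
slide 0.045549374782477586 [0.04406764 0.01152338 0.        ]
blue_cap 0.03058845892853495 0.0876473278005771
green_cap 0.05003068443227261 0.17422788728677882
[[-0.942  0.334  0.   ]
 [ 0.334  0.942  0.   ]
 [-0.     0.    -1.   ]] 0.7 [0.50483977 0.04133153 0.80988715]
```

Gripping along the track works: the pads stay clear of the arrow and of the blue cap. The slide is about 45.5 mm along a track at +14.65°.

```bash
python3 -m creep '{"travel":[[0.2,-0.4,0],[0.4,-0.8,0],[0.4,-0.8,0],[0.4,-0.8,0],[0.4,-0.8,0],[0.4,-0.8,0],[0.4,-0.8,0],[0.4,-0.8,0]],"spin":[-0.5,-0.9,-0.9,-0.9,-0.9,-0.9,-0.9,-0.9]}' 0.65 15
python3 -m creep '{"travel":[[0.4,-0.8,0],[0.4,-0.8,0],[0.4,-0.8,0],[0.4,-0.8,0],[0.4,-0.8,0],[0.4,-0.8,0],[0.4,-0.8,0],[0.4,-0.8,0]],"spin":[-0.9,-0.9,-0.7,0,0,0,0,0]}'
python3 -m creep '{"travel":[[0.4,-0.8,0],[0.3,-0.6,0],[0.2,-0.4,0],[0,0,0],[0,0,0]],"spin":[0,0,0,0,0]}'
cat > st.py <<'E'
from h import *
from scipy.spatial.transform import Rotation as R
import sys
s=bot.observe();m=R.from_rotvec(s["tcp_rot"]).as_matrix()
t=np.array([float(a) for a in sys.argv[1:4]])
print(s["clock"],s["tool_pos"].round(4),"units",((t-s["tool_pos"])/.05).round(3),"spin",round((14.65-np.degrees(np.arctan(m[1,1]/m[0,1])))/6,3),s["finger_gap"],s["grasp_force"],s["wrist_force"].round(1))
E
python3 st.py 0.570 -0.0955 0.062
```

```text
clock: 1.5
tool_pos: [0.3679, 0.3111, 0.215]
tcp_rot: [1.584, 2.713, 0.002]
wrist_force: [0.7, -0.2, 0.5]
finger_gap: 0.0595
grasp_force: 0.0
clock: 2.3
tool_pos: [0.528, -0.0089, 0.215]
tcp_rot: [1.919, 2.487, 0.001]
wrist_force: [-0.1, 0.6, 0.1]
finger_gap: 0.0596
grasp_force: 0.0
clock: 2.8
tool_pos: [0.572, -0.097, 0.2143]
tcp_rot: [-1.92, -2.486, 0.0]
wrist_force: [-0.2, 0.5, 0.1]
finger_gap: 0.0597
grasp_force: 0.0
2.8 [ 0.572  -0.097   0.2143] units [-0.04   0.031 -3.047] spin 0.002 0.059717295115756665 0.0 [-0.2  0.5  0.1]
```

```bash
python3 -m creep '{"travel":[[-0.04,0.03,-0.3],[0,0,-0.5],[0,0,-0.5],[0,0,-0.5],[0,0,-0.5],[0,0,-0.4],[0,0,-0.2],[0,0,-0.13]],"spin":[0,0,0,0,0,0,0,0]}'
python3 -m creep '{"travel":[[0,0,0],[0,0,0],[0,0,0],[0,0,0],[0,0,0],[0,0,0]],"spin":[0,0,0,0,0,0]}' 0 10
python3 st.py 0.570 -0.0955 0.062
python3 - <<'E'
from h import *
p=bot.snapshot("side");cv2.imwrite("pics/side1.png",cv2.resize(p["img"][150:400,180:500,::-1],None,fx=2.4,fy=2.4))
E
```

```text
clock: 3.6
tool_pos: [0.5699, -0.0944, 0.0626]
tcp_rot: [-1.917, -2.488, -0.0]
wrist_force: [-0.8, -0.2, 0.1]
finger_gap: 0.0597
grasp_force: 0.0
clock: 4.2
tool_pos: [0.5705, -0.096, 0.0636]
tcp_rot: [1.92, 2.486, 0.001]
wrist_force: [-0.3, 0.2, 3.2]
finger_gap: 0.0222
grasp_force: 10.0
4.2 [ 0.5705 -0.096   0.0636] units [-0.011  0.009 -0.031] spin -0.002 0.022183598367077027 10.000357925891876 [-0.3  0.2  3.2]
```

View pics/side1.png

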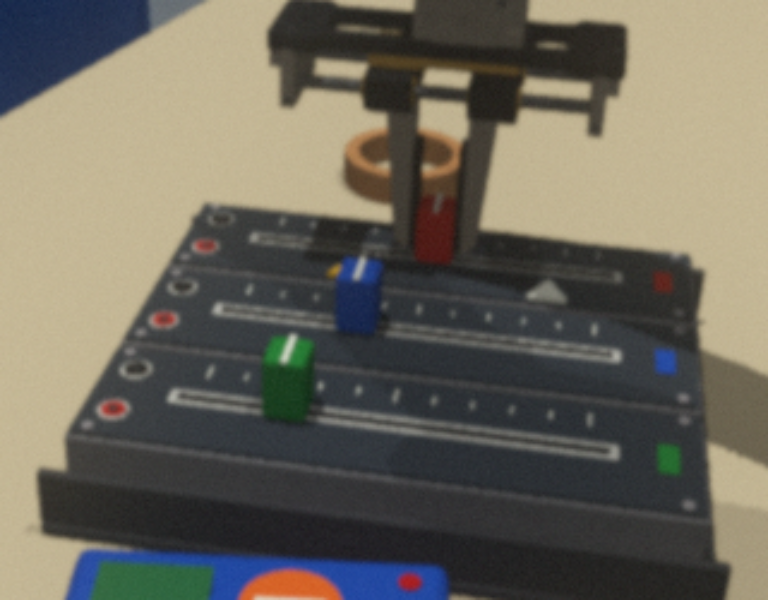

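The fingers hold the red cap: the gap is 22 mm, and it shows near (435, 228) in the crop. The blue and green caps are untouched. Now I'll slide it.

```bash
python3 -m creep '{"travel":[[0.1,0.026,0],[0.15,0.039,0],[0.2,0.052,0],[0.2,0.052,0],[0.15,0.039,0],[0.08,0.021,0],[0,0,0],[0,0,0]],"spin":[0,0,0,0,0,0,0,0]}'
python3 st.py 0.6140 -0.0845 0.062
```

```text
clock: 5.05
tool_pos: [0.6154, -0.0842, 0.0636]
tcp_rot: [1.918, 2.486, 0.002]
wrist_force: [1.2, 0.0, 3.8]
finger_gap: 0.0224
grasp_force: 10.0
5.05 [ 0.6154 -0.0842  0.0636] units [-0.028 -0.006 -0.032] spin -0.005 0.02235435231863834 10.000580996274948 [1.2 0.  3.8]
```

```bash
python3 -m creep '{"travel":[[-0.025,-0.006,0],[0,0,0],[0,0,0],[0,0,0],[0,0,0],[0,0,0],[0,0,0],[0,0,0]],"spin":[0,0,0,0,0,0,0,0]}' 0.6
python3 -m creep '{"travel":[[0,0,0.2],[0,0,0.4],[0,0,0.6],[0,0,0.6],[0,0,0.6],[0,0,0.4],[-0.3,-0.6,0],[-0.3,-0.8,0]],"spin":[0,0,0,0,0,0,0,0]}'
python3 -m creep '{"travel":[[-0.3,-0.9,0],[-0.3,-0.9,0],[-0.3,-0.9,0],[-0.3,-0.9,0],[-0.2,-0.6,0],[0,-0.2,0],[0,0,0],[0,0,0]],"spin":[0,0,0,0,0,0,0,0]}'
python3 - <<'E'
from h import *
p=bot.snapshot("top"); im=p["img"].astype(int); Y,X=np.mgrid[:480,:640]
u=np.array([.96747,.25299,0]);n=np.array([-u[1],u[0],0]);slot=np.array([.57055,-.09593,.054])
for k in ["red_cap","blue_cap","green_cap"]:
  g=bot.regions_of(p,k)
  if not g: print(k,"none");continue
  q=ray(p,g[0]["centre"],.0895); print(k,g[0]["score"],g[0]["centre"],(q-slot)@u,(q-slot)@n)
  r=cv2.morphologyEx(g[0]["pixels"].astype(np.uint8),cv2.MORPH_CLOSE,np.ones((7,7)))>0
  if k=="red_cap":
    w=r&(im[:,:,1]>120); q=ray(p,(Y[w].mean(),X[w].mean()),.0895);print("line",w.sum(),(q-slot)@u,"target .045")
cv2.imwrite("pics/top2.png",cv2.resize(p["img"][140:390,240:520,::-1],None,fx=2.4,fy=2.4))
print(bot.observe()["wrist_force"])
E
```

```text
clock: 5.85
tool_pos: [0.6131, -0.0848, 0.0631]
tcp_rot: [1.92, 2.487, -0.0]
wrist_force: [0.2, 0.0, 0.6]
finger_gap: 0.0553
grasp_force: 0.0
clock: 6.65
tool_pos: [0.5839, -0.153, 0.2046]
tcp_rot: [1.912, 2.491, 0.004]
wrist_force: [0.2, 0.1, 0.5]
finger_gap: 0.055
grasp_force: 0.0
clock: 7.45
tool_pos: [0.5142, -0.3728, 0.203]
tcp_rot: [-1.917, -2.489, -0.002]
wrist_force: [-0.3, 0.6, -1.1]
finger_gap: 0.0552
grasp_force: 0.0
red_cap 0.85 [225.3, 426.4] 0.04633153361693047 0.004705555313890596
line 81 0.046188503027292244 target .045
blue_cap 0.86 [255.1, 365.3] 0.03041175095274863 0.08509696444883916
green_cap 0.78 [257.6, 291.0] 0.05020403151575269 0.17159495439305322
[ 0.3692996   0.14820987 -0.70949908]
```

View pics/top2.png

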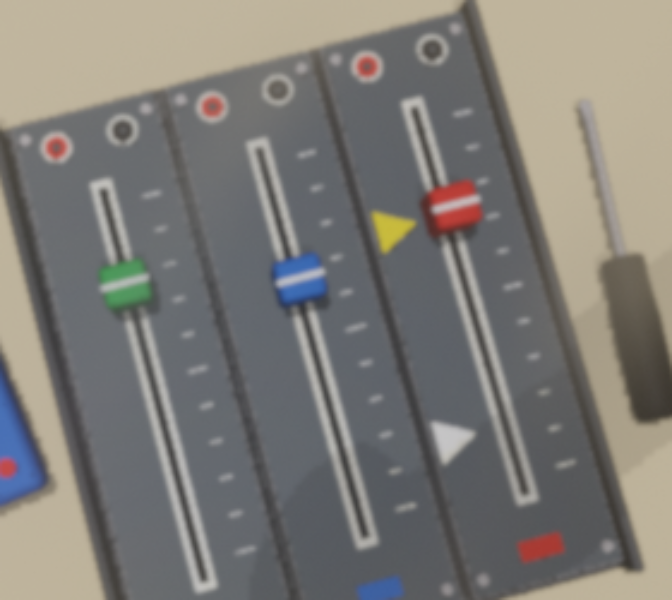

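The red cap's line is at about (455, 205) in the crop and the yellow tip at (416, 224). After correcting for the height parallax, they are level to about 1 mm. The blue and green caps haven't moved, and the gripper is clear of everything.

```bash
python3 -c "
from plant import bot
print(bot.hand_in())"
```

```text
the job is handed in; nothing more can be done
None
```

The red fader is level with the yellow arrow's tip to about 1 mm by the top camera, the blue and green faders have not moved, and the job was handed in with the gripper clear; no verdict was returned.

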